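# Press a sleeve home with the ratchet press

### The job

Two bench ratchet presses stand on the worktop; one is loaded with a copper pipe, a fitting and a brass sleeve, the other is empty. On the loaded one, pump the lever until the jaw has pushed the sleeve fully home against the shoulder of the fitting, then press the release tab so that the jaw springs all the way back and leaves the sleeve home. Do not push the sleeve or the jaw by hand.

Things in the scene. Friction and masses are not known exactly. Their poses are not given: they have to be found in the camera images.
- pump_pad (a point): Top centre of the black pad (40x50 mm) ending the loaded press's lever, on the robot side, 130 mm up at rest; moves with it. Push it straight down 34 mm to its stop (3-12 N; it drifts up to 5 mm), let it spring fully up, repeat. A full push gains one 9 mm tooth, a shorter one maybe none. With the sleeve home it stops hard about 28 mm down. 4 to 5 pushes. An empty twin press is beside it.
- release_tab (a point): Top centre of the loaded press's black release tab (a round bar 18 mm thick, 46 mm wide across the press), between ratchet head and jaw, 200 mm from the pump pad, 99 mm up; moves with it. Pushed straight down 13 mm to its stop (3-10 N; it drifts 10 mm towards the jaw) it lifts the pawls; held so for half a second, the sprung jaw slides fully back. It springs up by itself.
- press_jaw: Steel fork, 48 mm wide, 10 mm thick, top 82 mm above the table, astride the pipe on a toothed bar. Origin: centre of its front face on the pipe's axis, 60 mm up; +x is the way it advances (from pump pad to shoulder), z up. Fully back its origin is 66.5 mm short of the shoulder; it starts there or 1 tooth forward. Against the sleeve when home it is 22 mm short.
- sleeve: Brass sleeve, 34 mm across with a 37 mm collar, 22 mm long, on the 15 mm copper pipe of the loaded press; stiff to slide, stays where it is pushed. Origin: centre of its front face, on the pipe's axis 60 mm above the table; +x points at the shoulder.
- shoulder (a point): Centre of the face of the fitting's brass shoulder (40 mm across), fixed in the anvil at the loaded press's far end, on the pipe's axis 60 mm above the table; +x is the way the jaw advances. The sleeve is home when its origin is here; it starts 18 to 25 mm short. The bolted-down press is 70 mm wide, its grey ratchet head 115 mm high.

How it is judged:
On the way, in this order (a step that is already met when the one before it is completed fails the run):
1. the jaw has pushed the sleeve home against the shoulder (gap under 4 mm, jaw within 8 mm of the sleeve) (x of sleeve in the frame of shoulder above -0.004 m and x of press_jaw in the frame of shoulder above -0.034 m), for 0.1 s.
2. the release has let the jaw spring back (within 10 mm of fully back) (x of press_jaw in the frame of shoulder below -0.0565 m), for 0.2 s.
At the end, for the whole second after the job is handed in: The sleeve is home, its front face within 4 mm of the shoulder, and the jaw is at rest within 10 mm of fully back (x of sleeve in the frame of shoulder above -0.004 m and x of press_jaw in the frame of shoulder below -0.0565 m and linear speed of press_jaw below 0.02 m/s); the robot touches nothing.
It fails at once if the robot pushes the sleeve or the jaw directly (over 4 N) (contact force between any of the fingers, the arm and sleeve above 4 N or contact force between any of the fingers, the arm and press_jaw above 4 N).
It also fails if it takes over 45 s, if anything falls off the work surface, if the arm or the gripper's body presses on something with over 40 N, if the wrist force passes 120 N, or if a joint passes its speed limit or range.

### The arm

A 7-joint arm with a two-finger parallel gripper is mounted at the origin on the work surface. World frame = base frame: x ahead of the robot, y to its left, z up, the work surface at z = 0. Lengths are in m, angles in rad, forces in N, time in s.
With the tool pointing down it reaches from about 0.425 to 0.875 m from the base axis. Payload 4.7 kg.
Tool frame: the origin (TCP) lies midway between the tips of the shut fingers; the grasp point (between the pads) lies 19 mm behind it; z points along the fingers, y is the line along which they close (so a half turn about z gives the same grasp; the last joint's range is limited). The gripper opens to 87 mm and grips with 3 to 60 N. Pads are 19 mm wide; open, the fingers measure 117 mm over their backs; the gripper's body (75 mm by 190 mm) begins 51 mm behind the grasp point.
Start: joints at [-1.087, 0.321, -0.07, 1.45, 0.023, 1.371, -0.057], TCP at [0.294, 0.58, 0.223] pointing down, gripper open.
Joint ranges: [-2.86, 2.86], [-0.3, 2.09], [-1.38, 1.24], [0.06, 2.45], [-1.56, 4.7], [0.09, 2.05], [-2.69, 2.69]. Speed limits (rad/s): [2.57, 2.57, 3.14, 3.14, 3.14, 3.14, 3.14].

### API

Orientations are given as a rotation vector (axis times angle).
In Python, from bench import ctrl gives the robot as it stands. The module is installed in compiled form; this text tells all that it offers.
- The arm moves only by the shell command python3 -m handwheel 'ROWS' [FORCE]. ROWS is JSON, a list of rows, each a list of 7 numbers: the finger opening in m, from 0 to 0.087, then the shift along the tool's x, y, z in m, then the turn, a rotation vector about the tool's x, y, z in degrees. A call has 1 to 12 rows; each row shifts and turns the commanded pose from where the row before left it, along the tool's axes as they then stand; what a row does not reach is not made up. A row lasts 1/8 s, in which the tool goes at most 62.5 mm and 10.7 degrees, less where a joint would pass 70% of its speed; a pose out of reach is approached as far as the arm can. A call is refused whole if a number of a shift passes 0.0625 or a number of a turn 10.7, either way. A call with a gripper value outside its range is refused whole. The fingers move at their own pace and stop on an object; FORCE is the grip in N (left out, the last holds). Time passes only in rows, so rows that do not move let the fingers close. It gives the time, the measured TCP pose, the force, the opening and the grip force at its end, in the units of the state.
- ctrl.get_state(): the state, without advancing time (a new reading comes with each control period).
- ctrl.get_image(name): name is "scene" or "side" or "wrist"; returns (picture, depth): 420x560x3 uint8, blue, green, red; 420x560 float32, m along the optical axis (not along the pixel's ray), 0 where there is no reading.
- ctrl.camera_info(name): a dict with "intrinsics" (3x3 intrinsics, pixels), "R" (3x3) and "t" (3): a world point X has camera coordinates R X + t. Camera axes: x right, y down, z forward; pixel columns grow to the right and rows downward; lengths in m; the calibration is good to about 2 mm. A picture is of the moment at which its call begins: read the wrist's pose just before it. camera_info takes no time and is no camera call; for the wrist camera it gives the pose at the moment of the call.
- ctrl.close_job(): hands the job in; it is judged then, once.
The state is a dict: "time": time; "joint_positions": joint angles; "qd": joint speeds; "joint_torque": joint torques, N m; "position": TCP position; "tool_rot": TCP orientation; "ft_force": force on the tool from outside, world axes, zero at the start; "torque": the same for the moment, N m; "grip_width": opening from 0.0 (shut) to 1.0 (fully open); "grip_force": force on a finger pad.
Only numpy, scipy, OpenCV 4.12 (cv2) and the standard library are available. Lean on these libraries where they do the work, as an engineer would, in place of code of your own. Each camera call takes 0.05 s, during which the arm holds its last target. There are 200 camera calls.

## Working session

There is one attempt and no reset: what is moved stays moved. The work goes in short steps, Python scripts to look and compute and a shell command to move; the robot and the scene stay as the last step left them, time stands still between calls to the robot, and variables do not carry over. Pictures are saved under pics/ and viewed, at most 10 in all, crops included, and the job is handed in when it is done.

```bash
mkdir -p pics
python3 - <<'E'
from bench import ctrl
import cv2,numpy as np
for n in ["scene","side"]:
    p,d=ctrl.get_image(n); i=ctrl.camera_info(n)
    cv2.imwrite(f"pics/{n}0.png",p); np.savez(f"{n}0.npz",p=p,d=d,K=i["intrinsics"],R=i["R"],t=i["t"])
s=ctrl.get_state(); print(s["time"],s["position"],s["tool_rot"],s["ft_force"])
E
```

```text
0.1 [0.29410323 0.57909483 0.22157844] [-7.31109850e-01 -3.05506507e+00  2.67409383e-03] [-0.48192481  0.08857577  0.77145647]
```

View pics/scene0.png

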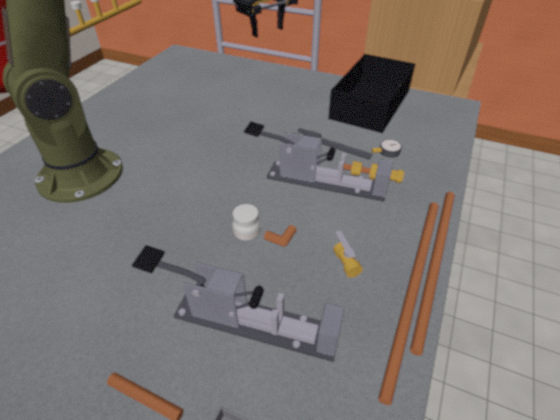

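View pics/side0.png

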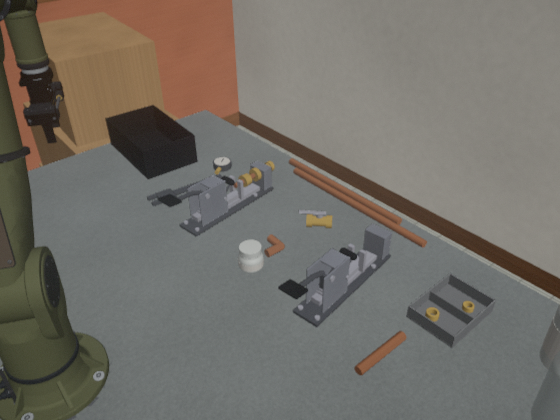

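The loaded press (with brass parts) is the one at about (330,165) in scene and (230,195) in side. Its pad is at (254,129) in scene and its tab at about (331,154).

```bash
cat > h.py <<'E'
import numpy as np
def load(n):
    z=np.load(n); return z["p"],z["d"],z["K"],z["R"],z["t"]
def world(z):
    p,d,K,R,t=z; v,u=np.mgrid[:d.shape[0],:d.shape[1]]
    c=np.stack([(u-K[0,2])/K[0,0]*d,(v-K[1,2])/K[1,1]*d,d],-1)
    w=(c-t)@R; w[d==0]=np.nan; return w
E
python3 - <<'E'
from h import *; import cv2
a=load("scene0.npz"); b=load("side0.npz")
A=cv2.resize(a[0][105:205,235:415],None,fx=4.4,fy=4.4,interpolation=2)[:300*2]
B=cv2.resize(b[0][145:240,140:290],None,fx=5.28,fy=5.28,interpolation=2)
cv2.imwrite("pics/c0.png",A);cv2.imwrite("pics/c1.png",B)
for z in (a,b):
    w=world(z); p=z[0].max(-1)
    roi=np.zeros(p.shape,bool)
    if z is a: roi[105:205,235:415]=1
    else: roi[145:240,140:290]=1
    dark=roi&(p<40)&(w[...,2]>.07)
    n,l,st,ce=cv2.connectedComponentsWithStats(dark.astype(np.uint8))
    for i in range(1,n):
        if st[i,4]>8:
            q=w[l==i]; print(st[i],ce[i].round(),np.nanmean(q,0).round(4),np.nanmin(q,0).round(3),np.nanmax(q,0).round(3))
    head=roi&(w[...,2]>.108)&(w[...,2]<.12); q=w[head]; print("head",head.sum(),np.median(q,0))
E
```

```text
[354 105  39   9 175] [377. 107.] [0.6666 0.5288 0.0794] [0.598 0.523 0.07 ] [0.702 0.573 0.095]
[246 123  17  12 126] [254. 129.] [0.4263 0.2127 0.1308] [0.409 0.193 0.126] [0.444 0.235 0.135]
[328 148   6  12  44] [330. 154.] [0.6239 0.2337 0.0983] [0.617 0.219 0.092] [0.631 0.253 0.102]
head 513 [0.54909934 0.22386249 0.11531512]
[140 145  39  15 246] [156. 152.] [0.5643 0.5376 0.0857] [0.516 0.524 0.07 ] [0.638 0.568 0.106]
head 357 [0.54328201 0.22600617 0.11694816]
```

View pics/c0.png

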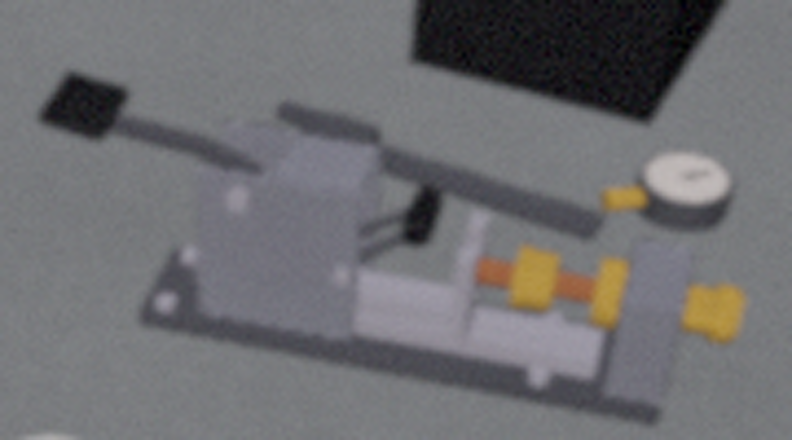

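View pics/c1.png

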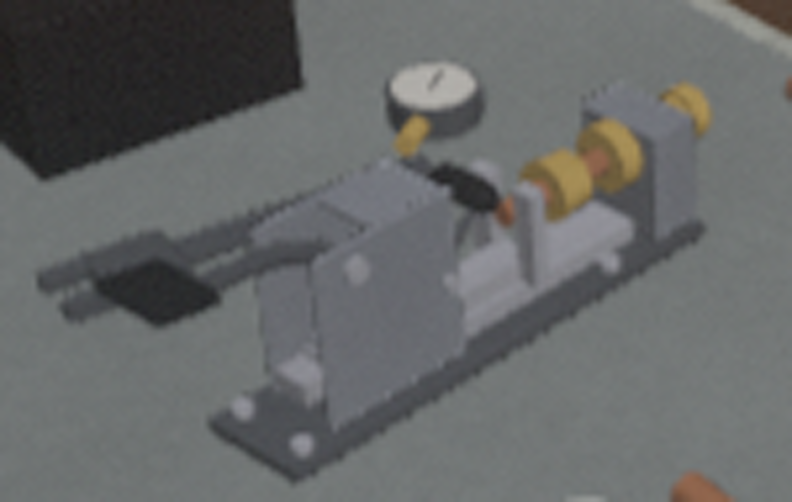

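Both points check out: pad z is 0.131, tab z is 0.098 and they are 199 mm apart, which puts the press yaw at about 6°. I'll turn the tool 33°, shut the fingers and go above the pad.

```bash
cat > to.py <<'E'
import sys,numpy as np
from bench import ctrl
from scipy.spatial.transform import Rotation as Ro
s=ctrl.get_state(); R=Ro.from_rotvec(s["tool_rot"]); g=np.array(eval(sys.argv[1]))
yaw=np.deg2rad(186.1); T=Ro.from_matrix(np.array([[np.cos(yaw),np.sin(yaw),0],[np.sin(yaw),-np.cos(yaw),0],[0,0,-1]]))
print("t",s["time"],"pos",s["position"].round(4),"F",np.round(s["ft_force"],1),"shift",R.inv().apply(g-s["position"]).round(4),"turn",np.rad2deg((R.inv()*T).as_rotvec()).round(2))
E
python3 -m handwheel '[[0,0,0,0,0,0,-8.25],[0,0,0,0,0,0,-8.25],[0,0,0,0,0,0,-8.25],[0,0,0,0,0,0,-8.25],[0,-0.0116,-0.0472,0,0,0,0],[0,-0.0116,-0.0472,0,0,0,0],[0,-0.0116,-0.0472,0.01,0,0,0],[0,-0.0116,-0.0472,0.01,0,0,0],[0,-0.0116,-0.0472,0.01,0,0,0],[0,-0.0116,-0.0472,0.01,0,0,0],[0,-0.0116,-0.0472,0,0,0,0],[0,-0.0116,-0.0472,0,0,0,0]]' 40; python3 to.py '[.4265,.213,.135]'
```

```text
time: 1.6
position: [0.4266, 0.2122, 0.1822]
tool_rot: [0.167, -3.137, 0.0]
ft_force: [0.4, -0.1, 0.5]
grip_width: 0.005
grip_force: 0.0
t 1.6 pos [0.4266 0.2122 0.1822] F [ 0.4 -0.1  0.5] shift [0.     0.0008 0.0472] turn [-0.01 -0.03 -0.02]
```

```bash
python3 -m handwheel '[[0,0,0,0.024,0,0,0],[0,0,0,0.023,0,0,0],[0,0,0,0.012,0,0,0],[0,0,0,0.010,0,0,0],[0,0,0,0.008,0,0,0],[0,0,0,0.004,0,0,0],[0,0,0,0,0,0,0]]'; python3 to.py '[.4265,.213,.097]'
```

```text
time: 2.48
position: [0.4262, 0.2141, 0.1014]
tool_rot: [0.167, -3.136, 0.0]
ft_force: [-4.3, 0.1, 4.4]
grip_width: 0.007
grip_force: 2.1
t 2.475 pos [0.4262 0.2141 0.1014] F [-4.3  0.1  4.4] shift [-0.0002 -0.0011  0.0044] turn [-0.   -0.04  0.  ]
```

```bash
python3 -m handwheel '[[0,0,0,0.003,0,0,0],[0,0,0,0.002,0,0,0],[0,0,0,0,0,0,0]]'; python3 -m handwheel '[[0,0,0,0.002,0,0,0],[0,0,0,0,0,0,0]]'
```

```text
time: 2.85
position: [0.4267, 0.2142, 0.0967]
tool_rot: [-0.167, 3.137, 0.001]
ft_force: [-3.5, 0.4, 3.2]
grip_width: 0.004
grip_force: 2.6
time: 3.1
position: [0.4268, 0.2142, 0.0963]
tool_rot: [-0.167, 3.137, 0.001]
ft_force: [-8.3, -2.6, 14.7]
grip_width: 0.006
grip_force: 8.3
```

The stop is at z≈0.096, as expected. I'll release and look at the jaw.

```bash
python3 -m handwheel '[[0,0,0,-0.025,0,0,0],[0,0,0,-0.025,0,0,0],[0,0,0,0,0,0,0],[0,0,0,0,0,0,0]]'
cat > jaw.py <<'E'
from bench import ctrl; from h import *; import sys,cv2
p,d=ctrl.get_image("scene"); i=ctrl.camera_info("scene"); z=(p,d,i["intrinsics"],i["R"],i["t"]); w=world(z)
a=np.deg2rad(6.1); o=w-np.array([.6239,.2337,0]); x=o[...,0]*np.cos(a)+o[...,1]*np.sin(a); y=-o[...,0]*np.sin(a)+o[...,1]*np.cos(a)
hsv=cv2.cvtColor(p,cv2.COLOR_BGR2HSV); Z=w[...,2]; near=(abs(y)<.035)&(x<.2)
br=near&(Z>.065)&(Z<.09)&(hsv[...,1]>120)&(hsv[...,0]>17)&(hsv[...,0]<32)
jw=near&(Z>.072)&(Z<.09)&(x>.015)&(x<.09)&(hsv[...,1]<80)
print("brass hist (mm)",np.histogram(x[br]*1e3,np.arange(20,160,4)))
print("jaw",jw.sum(),np.percentile(x[jw]*1e3,[5,25,50,75,95]).round(1))
dk=near&(Z>.085)&(p.max(-1)<45)&(abs(x)<.03); print("tab",dk.sum(),w[dk].mean(0).round(4))
if len(sys.argv)>1: cv2.imwrite(sys.argv[1],cv2.resize(p[95:205,235:415],None,fx=4.4,fy=4.4,interpolation=2))
E
python3 jaw.py; python3 to.py '[.4265,.213,.135]'
```

```text
time: 3.6
position: [0.4268, 0.2137, 0.1437]
tool_rot: [-0.166, 3.137, -0.0]
ft_force: [0.4, 0.0, -0.1]
grip_width: 0.003
grip_force: 0.0
brass hist (mm) (array([ 0,  0,  0,  0,  0,  0,  0,  0,  2, 13, 15, 17, 14, 16,  8,  0,  0,
        0,  0,  0, 12, 20, 18,  6,  0,  0,  0,  0,  0,  0,  0,  0,  6, 11]), array([ 20,  24,  28,  32,  36,  40,  44,  48,  52,  56,  60,  64,  68,
        72,  76,  80,  84,  88,  92,  96, 100, 104, 108, 112, 116, 120,
       124, 128, 132, 136, 140, 144, 148, 152, 156]))
jaw 65 [34.  36.3 38.9 41.5 43.5]
tab 48 [0.6242 0.233  0.0983]
t 3.65 pos [0.4264 0.2136 0.1434] F [ 1.1 -0.6  0.3] shift [-0.0001 -0.0006  0.0084] turn [-0.04 -0.04 -0.02]
```

The jaw front is about 57 mm short of the shoulder and the sleeve front about 21 mm short. I'll continue pumping.

```bash
for k in 1 2; do python3 -m handwheel '[[0,0,0,0.02,0,0,0],[0,0,0,0.012,0,0,0],[0,0,0,0.010,0,0,0],[0,0,0,0.008,0,0,0],[0,0,0,0,0,0,0],[0,0,0,0,0,0,0]]'; python3 -m handwheel '[[0,0,0,-0.025,0,0,0],[0,0,0,-0.025,0,0,0],[0,0,0,0,0,0,0],[0,0,0,0,0,0,0]]'; done; python3 jaw.py
```

```text
time: 4.4
position: [0.4252, 0.2139, 0.0959]
tool_rot: [0.167, -3.134, 0.001]
ft_force: [-9.6, -1.9, 18.4]
grip_width: 0.006
grip_force: 9.6
time: 4.9
position: [0.4265, 0.2135, 0.1435]
tool_rot: [0.166, -3.137, 0.001]
ft_force: [-0.1, -0.8, -0.2]
grip_width: 0.005
grip_force: 0.0
time: 5.65
position: [0.4247, 0.2138, 0.0957]
tool_rot: [0.167, -3.133, 0.001]
ft_force: [-10.2, -3.1, 20.0]
grip_width: 0.006
grip_force: 10.7
time: 6.15
position: [0.4259, 0.2134, 0.1431]
tool_rot: [0.167, -3.136, 0.002]
ft_force: [0.3, 0.2, -0.4]
grip_width: 0.008
grip_force: 0.0
brass hist (mm) (array([ 0,  0,  0,  0,  0,  0,  0,  0,  0,  0,  2, 15, 17, 16, 16, 15,  5,
        0,  0,  0, 10, 20, 17,  7,  0,  0,  0,  0,  0,  0,  0,  0,  5, 11]), array([ 20,  24,  28,  32,  36,  40,  44,  48,  52,  56,  60,  64,  68,
        72,  76,  80,  84,  88,  92,  96, 100, 104, 108, 112, 116, 120,
       124, 128, 132, 136, 140, 144, 148, 152, 156]))
jaw 65 [52.  53.9 56.9 60.1 66.5]
tab 51 [0.624  0.2324 0.098 ]
```

```bash
python3 -m handwheel '[[0,0,0,0.02,0,0,0],[0,0,0,0.012,0,0,0],[0,0,0,0.010,0,0,0],[0,0,0,0.008,0,0,0],[0,0,0,0,0,0,0],[0,0,0,0,0,0,0]]'; python3 -m handwheel '[[0,0,0,-0.025,0,0,0],[0,0,0,-0.025,0,0,0],[0,0,0,0,0,0,0],[0,0,0,0,0,0,0]]';python3 -m handwheel '[[0,0,0,0.02,0,0,0],[0,0,0,0.012,0,0,0],[0,0,0,0.008,0,0,0],[0,0,0,0.002,0,0,0],[0,0,0,0,0,0,0]]'; python3 jaw.py
```

```text
time: 6.95
position: [0.4244, 0.2139, 0.0957]
tool_rot: [0.167, -3.132, 0.001]
ft_force: [-11.0, -2.9, 19.6]
grip_width: 0.007
grip_force: 10.6
time: 7.45
position: [0.4259, 0.2134, 0.1432]
tool_rot: [0.167, -3.136, 0.002]
ft_force: [0.3, -0.8, -1.1]
grip_width: 0.008
grip_force: 0.0
time: 8.07
position: [0.4241, 0.2137, 0.1017]
tool_rot: [0.167, -3.132, 0.002]
ft_force: [-7.0, -0.4, 8.6]
grip_width: 0.006
grip_force: 4.7
brass hist (mm) (array([ 0,  0,  0,  0,  0,  0,  0,  0,  0,  0,  0,  0,  0,  0,  0, 14, 16,
       15, 17, 16, 16, 20, 18,  9,  0,  0,  0,  0,  0,  0,  0,  0,  3, 11]), array([ 20,  24,  28,  32,  36,  40,  44,  48,  52,  56,  60,  64,  68,
        72,  76,  80,  84,  88,  92,  96, 100, 104, 108, 112, 116, 120,
       124, 128, 132, 136, 140, 144, 148, 152, 156]))
jaw 61 [69.8 71.8 74.6 77.2 79.2]
tab 48 [0.624  0.2326 0.0982]
```

```bash
python3 -m handwheel '[[0,0,0,0.002,0,0,0],[0,0,0,0.001,0,0,0],[0,0,0,0,0,0,0]]'; python3 -m handwheel '[[0,0,0,0.002,0,0,0],[0,0,0,0,0,0,0],[0,0,0,0,0,0,0]]'; python3 jaw.py pics/j1.png
```

```text
time: 8.5
position: [0.4241, 0.2138, 0.0997]
tool_rot: [0.167, -3.132, 0.002]
ft_force: [-8.4, -1.9, 14.2]
grip_width: 0.002
grip_force: 7.8
time: 8.88
position: [0.4241, 0.2138, 0.0982]
tool_rot: [0.167, -3.132, 0.002]
ft_force: [-10.0, -2.4, 17.7]
grip_width: 0.01
grip_force: 9.8
brass hist (mm) (array([ 0,  0,  0,  0,  0,  0,  0,  0,  0,  0,  0,  0,  0,  0,  0, 12, 17,
       16, 16, 14, 15, 19, 19,  6,  0,  0,  0,  0,  0,  0,  0,  0,  6, 11]), array([ 20,  24,  28,  32,  36,  40,  44,  48,  52,  56,  60,  64,  68,
        72,  76,  80,  84,  88,  92,  96, 100, 104, 108, 112, 116, 120,
       124, 128, 132, 136, 140, 144, 148, 152, 156]))
jaw 60 [70.3 72.6 74.9 77.3 79.4]
tab 48 [0.6239 0.2326 0.0981]
```

View pics/j1.png

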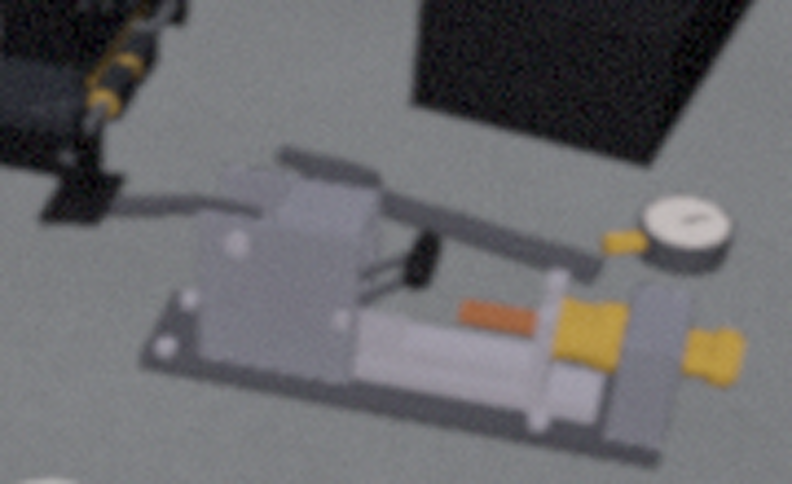

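The brass is continuous from (550,330) to (625,330), so the sleeve is home with the jaw against it. The next target is the release tab.

```bash
python3 -m handwheel '[[0,0,0,-0.03,0,0,0],[0,0,0,-0.03,0,0,0],[0,-0.05,0,0,0,0,0],[0,-0.05,0,0,0,0,0],[0,-0.05,0,0,0,0,0],[0,-0.05,0,0,0,0,0],[0,0,0,0,0,0,0],[0,0,0,0,0,0,0]]'; python3 to.py '[.625,.234,.104]'; python3 jaw.py
```

```text
time: 9.93
position: [0.6244, 0.2347, 0.1558]
tool_rot: [0.166, -3.134, 0.002]
ft_force: [-0.2, 0.1, 0.7]
grip_width: 0.004
grip_force: 0.0
t 9.925 pos [0.6244 0.2347 0.1558] F [-0.2  0.1  0.7] shift [-0.0007 -0.0007  0.0518] turn [-0.06 -0.17 -0.02]
brass hist (mm) (array([ 0,  0,  0,  0,  0,  0,  0,  0,  0,  0,  0,  0,  0,  0,  4, 18, 15,
       15, 15, 16, 17, 20, 17,  9,  0,  0,  0,  0,  0,  0,  0,  0,  4, 10]), array([ 20,  24,  28,  32,  36,  40,  44,  48,  52,  56,  60,  64,  68,
        72,  76,  80,  84,  88,  92,  96, 100, 104, 108, 112, 116, 120,
       124, 128, 132, 136, 140, 144, 148, 152, 156]))
jaw 64 [61.2 63.3 66.1 68.6 70.5]
tab 432 [0.6318 0.2164 0.2782]
```

```bash
python3 -m handwheel '[[0,0,0,0.025,0,0,0],[0,0,0,0.025,0,0,0],[0,-0.001,0,0.006,0,0,0],[0,-0.002,0,0.005,0,0,0],[0,-0.003,0,0.005,0,0,0],[0,0,0,0.002,0,0,0],[0,0,0,0,0,0,0]]'; python3 to.py '[.625,.234,.086]'
```

```text
time: 10.85
position: [0.6332, 0.2364, 0.091]
tool_rot: [-0.166, 3.133, 0.002]
ft_force: [2.3, 1.0, 4.8]
grip_width: 0.007
grip_force: 2.2
t 10.85 pos [0.6332 0.2364 0.091 ] F [2.3 1.  4.8] shift [ 0.0085 -0.0015  0.005 ] turn [ 0.07  0.25 -0.02]
```

```bash
python3 -m handwheel '[[0,0,0,0.003,0,0,0],[0,0,0,0.002,0,0,0],[0,0,0,0,0,0,0],[0,0,0,0,0,0,0]]'; python3 jaw.py
```

```text
time: 11.35
position: [0.6352, 0.2366, 0.0874]
tool_rot: [-0.166, 3.128, 0.004]
ft_force: [6.0, 1.0, 6.5]
grip_width: 0.008
grip_force: 3.2
brass hist (mm) (array([ 0,  0,  0,  0,  0,  0,  0,  0,  0,  0,  0,  0,  0,  0,  4, 16, 17,
       15, 15, 16, 16, 21, 18,  9,  0,  0,  0,  0,  0,  0,  0,  0,  5, 12]), array([ 20,  24,  28,  32,  36,  40,  44,  48,  52,  56,  60,  64,  68,
        72,  76,  80,  84,  88,  92,  96, 100, 104, 108, 112, 116, 120,
       124, 128, 132, 136, 140, 144, 148, 152, 156]))
jaw 53 [17.2 27.  30.4 33.8 35.2]
tab 230 [0.6287 0.2098 0.2369]
```

The jaw has sprung back. I'll hold a moment longer, then retreat.

```bash
python3 -m handwheel '[[0,0,0,0.001,0,0,0],[0,0,0,0,0,0,0],[0,0,0,0,0,0,0],[0,0,0,0,0,0,0],[0,0,0,-0.02,0,0,0],[0,0,0,-0.04,0,0,0],[0,0,0,-0.06,0,0,0],[0,0,0.06,0,0,0,0],[0,0,0.06,0,0,0,0],[0,0,0.06,0,0,0,0],[0,0,0,0,0,0,0],[0,0,0,0,0,0,0]]'; python3 jaw.py pics/j2.png
```

```text
time: 12.9
position: [0.612, 0.414, 0.2031]
tool_rot: [0.167, -3.136, 0.003]
ft_force: [0.4, 0.1, 0.6]
grip_width: 0.007
grip_force: 0.0
brass hist (mm) (array([ 0,  0,  0,  0,  0,  0,  0,  0,  0,  0,  0,  0,  0,  0,  3, 17, 16,
       15, 16, 16, 16, 20, 20,  8,  0,  0,  0,  0,  0,  0,  0,  0,  5, 11]), array([ 20,  24,  28,  32,  36,  40,  44,  48,  52,  56,  60,  64,  68,
        72,  76,  80,  84,  88,  92,  96, 100, 104, 108, 112, 116, 120,
       124, 128, 132, 136, 140, 144, 148, 152, 156]))
jaw 64 [26.  27.9 30.3 33.4 35.3]
tab 49 [0.6242 0.2323 0.0983]
```

View pics/j2.png

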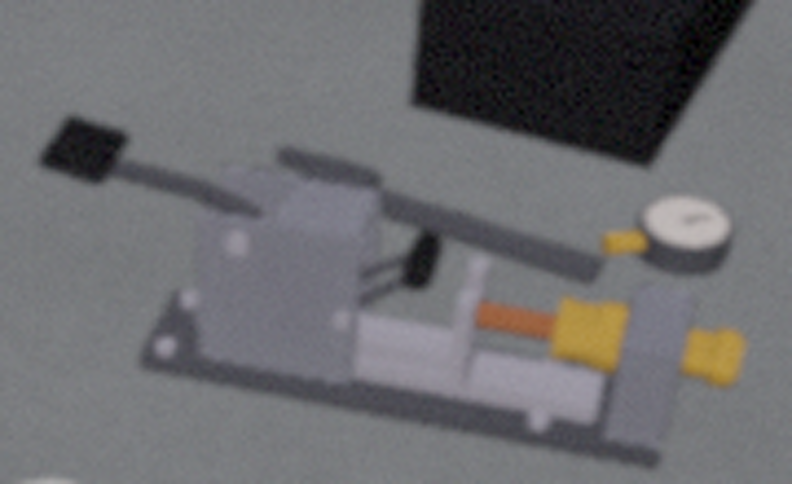

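The sleeve is home, with brass continuous from (552,330) to (628,330). The jaw is fully back at (470,320), and the robot is clear of the press.

```bash
python3 -c "
from bench import ctrl; print(ctrl.close_job())"
```

```text
the job is handed in; nothing more can be done
None
```

The job is handed in: the last image shows the sleeve home against the shoulder, the jaw fully back and the robot clear of the press; handing in returned no verdict.

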